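# Hold a snap ring spread at the groove of a gear shaft

### The job

The gear wheel on the drive unit's shaft still needs its snap ring. Take the ring pliers from the wooden tool block, put their closed tips into the gap of the open snap ring lying on the bench, squeeze the pliers to their stop to spread it, then lift the ring and slide it over the end of the shaft down to the groove just above the gear's hub, handling it only with the pliers and leaving everything else where it is. Finish while still holding the pliers squeezed, so that the ring stays spread, level and centred round the groove, down at the hub, and does not snap in.

Things in the scene. Friction and masses are not known exactly. Their poses are not given: they have to be found in the camera images.
- pliers: ring pliers, steel with dark grips, standing nose down in the slot of the wooden tool block. Origin on the pivot, 87 mm above the bench at the start; z up along the handles, which lie to either side along y. Squeezing the handles spreads the tips. Jaws 7 mm thick in x, handles 13 mm. Handle tops 86 mm above the pivot, 70 mm apart over their outsides at rest. About 0.16 kg.
- pliers_grip (a point): where to grip: midway between the handles, 75 mm above the pivot. Handles here 63 mm over their outsides at rest, 28 mm at the stop (then parallel). Flat fingers first meet their tops at 70 mm; closing to 64 mm carries the pliers, tips still in reach of the gap. The stop needs about 16 N with the ring, 22 N is sure; being squeezed, the pliers work down up to 4 mm in the fingers.
- pliers_tips (a point): lower end of the two tips, 72 mm below the pivot, 147 mm below the grip point. At rest the two 3.5 mm pins stand side by side, 8 mm over both, 13 mm with the fingers at 64 mm; at the stop each is 19 mm from the middle. The pins are the last 7 mm; the 7 mm wide jaws above them form shoulders.
- pliers_squeeze (a joint): angle between the two halves, rad: 0 at rest (tips together), 0.48 squeezed to the stop.
- tool_block: wooden block 62 x 130 x 80 mm high, holding the pliers in a slot in the middle of its top (30 mm along y, 11 mm along x, 70 mm deep); a small screwdriver and tweezers stand 33 mm out of it, 48 mm to each side along y. Origin under its centre. Lift the pliers straight up, 70 mm.
- ring: open steel snap ring lying flat on the bench, 4 mm thick, inner diameter 40, band 5.5 mm wide, 40 g. Origin at the ring's centre on its underside; x points to the gap, y from end to end. Lugs stick out 34 mm from the centre; the gap between their faces is 16 mm.
- ring_gap (a point): middle of the gap, 29 mm from the ring's centre along its x, at underside height: where the closed tips go down, plane of the pliers across the gap (pliers y along ring y). A V notch in each lug face here (10 mm from the middle at its bottom) catches a pin when the tips spread; friction then carries the ring.
- ring_bore (a point): point of the ring's underside that should lie on the shaft's axis: centre of the widest round opening when fully spread (45 mm across then), 3.7 mm from the ring's centre towards the gap, 25 mm from the gap point.
- ring_left (a joint): how far one arm of the ring is sprung open, rad: 0 relaxed, about 0.22 with the pliers at their stop; at 0.1 the ring would just bind on the shaft.
- ring_right (a joint): the same for the other arm.
- drive: drive unit: grey cast gearbox 140 x 116 mm, with a 105 mm steel gear wheel lying on top, a 68 mm hub, and a 42 mm shaft standing upright from the hub. Origin under the shaft's axis on the bench. Fixed.
- groove (a point): on the shaft's axis at the height of the hub's face, 72 mm above the bench = lower edge of the groove. The groove is 6 mm high and 39 mm across; the ring's underside belongs at this height, resting on the hub or up to 2 mm above it.
- shaft_end (a point): centre of the shaft's top, 21.5 mm above the groove point; the last 3.5 mm are chamfered to 37 mm across.
- bearing: steel bearing, a closed ring 46 mm across and 14 high; leave it alone.
- spacer: small brass sleeve 34 mm across, 10 high; leave it alone.
- screwdriver: screwdriver lying on the bench; leave it alone.
- spanner: spanner lying on the bench; leave it alone.
- pinion: small steel pinion on a stub, 36 mm across, 30 high; leave it alone.
- oil_bottle: white bottle, 100 mm high; leave it alone.
- mug: white mug, 90 mm high; leave it alone.
Things that resemble listed ones, but are neither listed nor needed, are in the scene too. What is shaped like the pliers but pink or white is not meant.

How it is judged (in metres and radians):
On the way:
1. the ring is spread on the pliers and lifted clear of the bench (height (world z) of ring above 0.03 m and value of joint each of ring_left, ring_right above 0.15 rad and contact force between pliers and ring above 2 N and contact force between the fingers and pliers above 3 N), for 0.2 s.
At the end, for the whole second after the job is handed in: Both arms of the ring sprung open over 0.15 rad by the gripped pliers (fingers on pliers over 3 N, pliers on ring over 2 N); its underside 1.5 mm below to 3 mm above the groove's lower edge, its bore within 4 mm of the shaft's axis, level within 0.1 rad, at rest (value of joint each of ring_left, ring_right above 0.15 rad and contact force between pliers and ring above 2 N and contact force between the fingers and pliers above 3 N and z of ring in the frame of groove between -0.0015 and 0.003 m and horizontal distance between ring_bore and groove below 0.004 m and angle between ring's own z axis and vertical below 0.1 rad and linear speed of each of ring, pliers below 0.02 m/s); the arm keeps its last pose, push and grip.
It fails at once if the fingers touch the ring (contact force between the fingers and ring above 1 N).
It fails at once if a bystander is moved more than 15 mm (distance of any of bearing, spacer, screwdriver, spanner, pinion, oil_bottle, mug from where it was at the start of the episode above 0.015 m).
It also fails if it takes over 48 s, if anything falls off the work surface, if the arm or the gripper's body presses on something with over 40 N, if the wrist force passes 120 N, or if a joint passes its speed limit or range.

### The arm

A 6-joint arm with a two-finger parallel gripper is mounted at the origin on the work surface. World frame = base frame: x ahead of the robot, y to its left, z up, the work surface at z = 0. Lengths are in m, angles in degrees, forces in N, time in s.
With the tool pointing down it reaches from about 0.225 to 0.725 m from the base axis. Payload 3.1 kg.
Tool frame: the origin (TCP) lies midway between the tips of the shut fingers; the grasp point (between the pads) lies 19 mm behind it; z points along the fingers, y is the line along which they close (so a half turn about z gives the same grasp; the last joint's range is limited). The gripper opens to 85 mm and grips with 20 to 120 N. Pads are 22 mm wide; open, the fingers measure 114 mm over their backs; the gripper's body (76 mm by 85 mm) begins 54 mm behind the grasp point. The pads swing forward as they close: fully open they stand 13 mm farther back than shut.
Start: joints at [-81.578, 2.75, 5.684, 92.934, 0, 82.678], TCP at [0.142, -0.505, 0.201] pointing down, gripper open.
Joint ranges: [-166.93, 166.93], [-56.73, 111.36], [-69.38, 81.34], [-121.58, 131.49], [-85.45, 84.26], [-180, 180]. Speed limits (degrees/s): [159.86, 159.86, 180, 180, 180, 180].

### API

Orientations are given as a 3x3 rotation matrix whose columns are the frame's x, y, z axes.
In Python, from workcell import env, viewer, spotter gives the robot as it stands. Calls block until the motion is done:
- env.move_to(position, orientation): joint-space move of the TCP to a pose.
- env.servo_line(position, ori=None, velocity=0.15, until_force=None): straight line of the TCP; ori=None keeps the orientation; velocity is the mean speed in m/s. With until_force (N) it stops when the force on the tool has changed by that much, and returns True; else False.
- env.set_joints(angles): joint-space move.
- env.grip(opening): finger opening in m; the grip force is fixed at half the most; returns when the fingers have stopped.
- env.sleep(seconds).
- env.inverse_kinematics(position, orientation): joint angles nearest the present ones, or None.
- env.observe(): the state.
- viewer.grab_frame(name): name is "scene" or "top"; returns (picture, depth): 420x560x3 uint8, red, green, blue; 420x560 float32, m along the optical axis (not along the pixel's ray), 0 where there is no reading.
- viewer.calibration(name): a dict with "fx", "fy", "cx", "cy" (pixels), "k1" (the pictures are not rectified: a ray, as slopes to the right and down, at radius r is drawn at 1 + k1 r^2 times it, then the intrinsics apply), "R" (3x3) and "t" (3): a world point X has camera coordinates R X + t. Camera axes: x right, y down, z forward; pixel columns grow to the right and rows downward; lengths in m; the calibration is good to about 2 mm. A picture is of the moment at which its call begins. calibration takes no time and is no camera call.
A pose or a line that the arm cannot do raises env.Unreachable and nothing moves.
- env.close_job(): hands the job in; it is judged then, once.
Trained networks look in the newest picture that a camera, given by its name, has taken for a name from the list of things; names that differ only in an ending like _2 or _b are one class to them, and where a whole thing is asked for, a point or a joint stands for the part that bears it (a point fixed in the world has none). Each returns a list of dicts, best first, with "p" (0 to 1); they miss things now and then, are a little off and sometimes report something else, mostly with a low value. They report only what shows in the picture. A call takes as long as a camera call. They do not tell look-alikes from the thing itself.
- spotter.search_frame(camera, label): "extent" ([left, top, right, bottom] in pixels, round what is visible of it).
- spotter.mark_of(camera, label): "position" ([column, row] in pixels: a listed point, or the origin of a listed thing).
The state is a dict: "time": time; "joint_pos": joint angles; "qd": joint speeds; "tau": joint torques, N m; "eef_pos": TCP position; "orientation": TCP orientation; "contact_force": force on the tool from outside, world axes, zero at the start; "ft_torque": the same for the moment, N m; "gripper_width": finger opening in m; "grasp_force": force on a finger pad.
Only numpy, scipy, OpenCV 4.12 (cv2) and the standard library are available. Lean on these libraries where they do the work, as an engineer would, in place of code of your own. Each camera call takes 0.05 s, during which the arm holds its last target. There are 200 camera calls.

## Working session

There is one attempt and no reset: what is moved stays moved. The work goes in short steps, each a Python script; the robot and the scene stay as the last script left them, time stands still between calls to the robot, and variables do not carry over. Pictures are saved under pics/ and viewed, at most 10 in all, crops included, and the job is handed in when it is done.

```bash
ls; mkdir -p pics
cat > h.py <<'E'
import numpy as np, cv2
from workcell import env, viewer, spotter
def ray(cam,uv):
    c=viewer.calibration(cam); R=np.array(c["R"]);t=np.array(c["t"])
    d=np.array([(uv[0]-c["cx"])/c["fx"],(uv[1]-c["cy"])/c["fy"]]); s=d.copy()
    for _ in range(20): s=d/(1+c["k1"]*(s@s))
    return R,t,s
def atdepth(cam,uv,z):
    R,t,s=ray(cam,uv); return R.T@(np.array([s[0],s[1],1])*z-t)
def atz(cam,uv,z):
    R,t,s=ray(cam,uv); o=-R.T@t; v=R.T@np.array([s[0],s[1],1]); return o+v*(z-o[2])/v[2]
def tri(ps): # [(cam,uv),...]
    A=np.zeros((3,3));b=np.zeros(3)
    for cam,uv in ps:
        R,t,s=ray(cam,uv); o=-R.T@t; v=R.T@np.array([s[0],s[1],1]); v/=np.linalg.norm(v)
        P=np.eye(3)-np.outer(v,v);A+=P;b+=P@o
    return np.linalg.solve(A,b)
def proj(cam,X):
    c=viewer.calibration(cam); p=np.array(c["R"])@X+np.array(c["t"]); s=p[:2]/p[2]; s=s*(1+c["k1"]*(s@s))
    return np.array([s[0]*c["fx"]+c["cx"],s[1]*c["fy"]+c["cy"]])
def cloud(cam,depth):
    c=viewer.calibration(cam); h,w=depth.shape
    u,v=np.meshgrid(np.arange(w,dtype=float),np.arange(h,dtype=float))
    K=np.array([[c["fx"],0,c["cx"]],[0,c["fy"],c["cy"]],[0,0,1.]])
    a=(u-c["cx"])/c["fx"]; b=(v-c["cy"])/c["fy"]; x,y=a.copy(),b.copy()
    for _ in range(20):
        f=1+c["k1"]*(x*x+y*y); x,y=a/f,b/f
    P=np.stack([x*depth,y*depth,depth],-1)-np.array(c["t"])
    return P@np.array(c["R"])
E
cat > a.py <<'E'
from h import *
for cam in ("scene","top"):
    im,d=viewer.grab_frame(cam); np.savez("f_%s.npz"%cam,im=im,d=d)
    cv2.imwrite("pics/%s0.png"%cam,im[:,:,::-1])
    c=viewer.calibration(cam); print(cam,"cam at",np.round(-np.array(c["R"]).T@np.array(c["t"]),3),c["fx"],c["k1"])
    for n in ["pliers","ring","tool_block","drive"]:
        print(n,[(np.round(r["extent"]).astype(int).tolist(),round(r["p"],2)) for r in spotter.search_frame(cam,n)])
    for n in ["pliers","pliers_grip","ring","ring_gap","ring_bore","tool_block","groove","shaft_end"]:
        print(n,[(np.round(r["position"],1).tolist(),round(r["p"],2)) for r in spotter.mark_of(cam,n)])
E
python3 a.py
```

```text
pics
scene cam at [1.16  0.439 0.761] 396.0277265352886 -0.04975134647143711
pliers [([256, 171, 303, 184], 0.84), ([381, 219, 427, 247], 0.81), ([207, 148, 251, 158], 0.71), ([252, 270, 304, 320], 0.65), ([222, 153, 236, 188], 0.63)]
ring [([295, 241, 316, 256], 0.4)]
tool_block [([212, 175, 247, 218], 0.8)]
drive [([344, 254, 416, 314], 0.59)]
pliers [([398.3, 237.0], 0.88), ([280.3, 178.7], 0.76), ([228.3, 184.1], 0.49), ([225.6, 155.0], 0.47)]
pliers_grip [([225.2, 157.1], 0.78), ([259.2, 175.9], 0.67), ([246.1, 150.0], 0.63), ([415.6, 224.3], 0.55), ([230.1, 182.5], 0.45)]
ring [([306.5, 247.7], 0.47)]
ring_gap [([300.4, 254.7], 0.45)]
ring_bore [([226.6, 160.3], 0.74), ([306.4, 246.8], 0.68), ([384.4, 270.2], 0.56), ([231.9, 207.3], 0.46)]
tool_block [([229.8, 204.8], 0.55)]
groove [([387.6, 267.8], 0.92)]
shaft_end [([389.1, 260.5], 0.98), ([229.6, 180.9], 0.71), ([321.2, 227.2], 0.27)]
top cam at [ 0.322 -0.024  1.802] 534.3635200393038 -0.027253157552382352
pliers [([308, 254, 350, 287], 0.8), ([378, 262, 416, 298], 0.76), ([178, 254, 197, 296], 0.67), ([332, 201, 351, 214], 0.46)]
ring []
tool_block [([317, 196, 359, 228], 0.71)]
drive [([160, 190, 206, 238], 0.88)]
pliers [([403.2, 272.7], 0.86), ([322.9, 272.4], 0.6), ([336.5, 210.6], 0.52), ([192.7, 271.8], 0.5)]
pliers_grip [([387.5, 287.0], 0.68), ([189.0, 292.9], 0.62), ([339.7, 207.0], 0.61), ([340.2, 262.5], 0.5)]
ring [([247.2, 203.8], 0.64), ([364.9, 149.5], 0.57), ([247.5, 211.8], 0.39)]
ring_gap [([246.0, 202.2], 0.55)]
ring_bore [([222.8, 242.0], 0.71), ([175.0, 206.2], 0.55), ([246.1, 209.4], 0.51), ([172.6, 211.5], 0.31)]
tool_block [([332.6, 212.7], 0.69)]
groove [([177.4, 209.0], 0.71), ([338.6, 210.9], 0.38), ([247.6, 200.2], 0.26)]
shaft_end [([176.3, 211.4], 0.75)]
```

View pics/scene0.png

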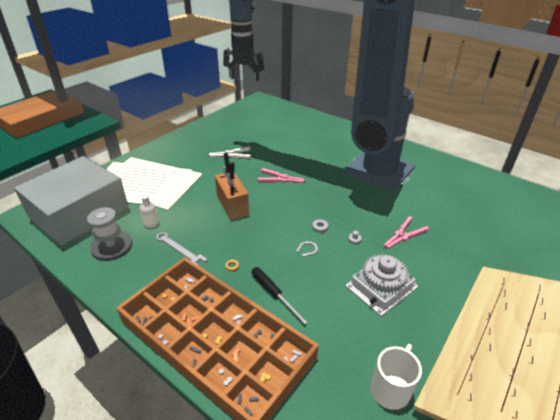

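Run:
```python
import numpy as np,cv2
im=np.load("f_top.npz")["im"][140:310,150:430][:,:,::-1]
cv2.imwrite("pics/top0c.png",cv2.resize(im,None,fx=2.85,fy=2.85,interpolation=cv2.INTER_CUBIC))
```

```text
(no output)
```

View pics/top0c.png

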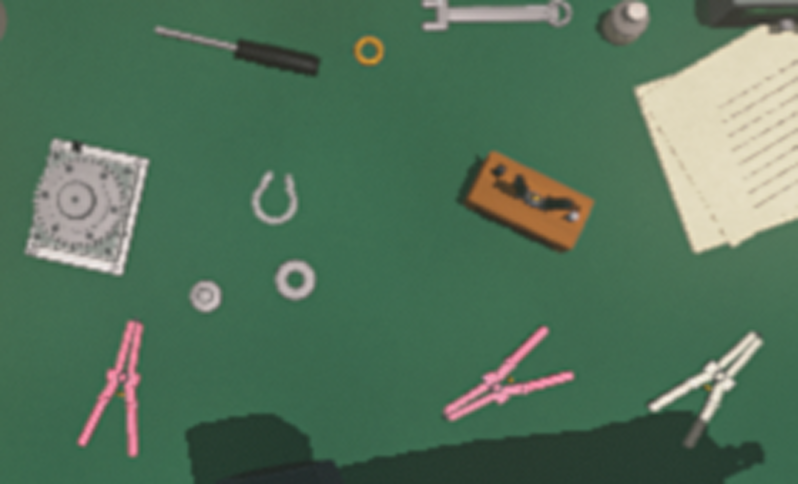

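The top crop shows the dark pliers in the wooden block at top px (338,211). Look-alikes are pink at (193,272) and (325,272), and white at (403,272). The ring is at (246,209) with its gap up, the bearing at (253,238), the pinion at (222,244) and the shaft at (176,210). I choose the dark pliers in the block and the open ring at (246,209).

```bash
cat > b.py <<'E'
from h import *
a=[]
for cam,(x0,y0,x1,y1),k in (("top",(225,188,270,250),6),("top",(310,190,365,235),6),("scene",(290,228,335,262),6),("scene",(205,145,260,222),6)):
    im=np.load("f_%s.npz"%cam)["im"][y0:y1,x0:x1,::-1]
    a.append(cv2.copyMakeBorder(cv2.resize(im,None,fx=k,fy=k,interpolation=cv2.INTER_CUBIC),0,470-(y1-y0)*k if (y1-y0)*k<470 else 0,0,6,cv2.BORDER_CONSTANT)[:470])
c=np.hstack(a); print(c.shape); cv2.imwrite("pics/close.png",cv2.resize(c,None,fx=800/c.shape[1],fy=800/c.shape[1]))
f={c:np.load("f_%s.npz"%c) for c in("top","scene")}
C={c:cloud(c,f[c]["d"]) for c in f}
for c in C:
    P=C[c]; z=P[...,2]
    green=P[(np.abs(z)<.02)]; print(c,"bench z med",np.median(green[:,2]),green[:,2].std())
print("ring z0",atz("top",(246,209),0.004),"scene",atz("scene",(306.5,247.7),.004))
print("block",tri([("top",(338,211)),("scene",(229,183))]), atz("top",(338,211),.08))
print("shaft",tri([("top",(176.3,211.4)),("scene",(389.1,260.5))]),atz("top",(176.3,211.4),.0935),atz("scene",(389.1,260.5),.0935))
for c in C:
    P=C[c];z=P[...,2]
    for nm,ctr,r,lo,hi in (("block",(0.34,-.23),.11,.07,.09),("shaft",(0.34,.3),.12,.088,.1),("hub",(0.34,.3),.12,.066,.08)):
        ctr=atz("top",{"block":(338,211)}.get(nm,(176.3,211.4)),.08)[:2]
        m=(np.hypot(P[...,0]-ctr[0],P[...,1]-ctr[1])<r)&(z>lo)&(z<hi)
        q=P[m].astype(np.float32); rr=cv2.minAreaRect(q[:,:2]*1000) if len(q)>3 else None
        print(c,nm,len(q),q.mean(0),rr)
E
python3 b.py
```

```text
(470, 1224, 3)
top bench z med -0.0004993227373081565 0.005153150376597931
scene bench z med 0.0005335747660684177 0.004867890586776392
ring z0 [0.49523704 0.02932524 0.004     ] scene [0.49397026 0.02491331 0.004     ]
block [ 0.47496554 -0.27294109  0.07916341] [ 0.47334333 -0.27093801  0.08      ]
shaft [0.48524433 0.2503181  0.0906463 ] [0.48491906 0.25000047 0.0935    ] [0.48818597 0.25098919 0.0935    ]
top block 633 [ 0.47687688 -0.2628691   0.07904814] ((476.77069091796875, -265.17584228515625), (131.02932739257812, 65.78421783447266), 62.33287048339844)
top shaft 109 [0.49003848 0.2501612  0.09338105] ((490.64617919921875, 250.13134765625), (38.74701690673828, 39.98095703125), 60.307151794433594)
top hub 256 [0.49019387 0.24960715 0.07069245] ((491.44293212890625, 247.09002685546875), (94.09690856933594, 95.30813598632812), 29.836679458618164)
scene block 482 [ 0.48847112 -0.25593102  0.07972211] ((478.0472106933594, -265.3758239746094), (136.82740783691406, 62.181026458740234), 61.96293258666992)
scene shaft 192 [0.49447274 0.2504011  0.09230587] ((493.1991882324219, 250.84886169433594), (39.66972732543945, 39.4584846496582), 67.04548645019531)
scene hub 313 [0.5044757 0.2538329 0.0713366] ((494.211181640625, 251.33290100097656), (77.09115600585938, 71.2787094116211), 74.53133392333984)
```

View pics/close.png

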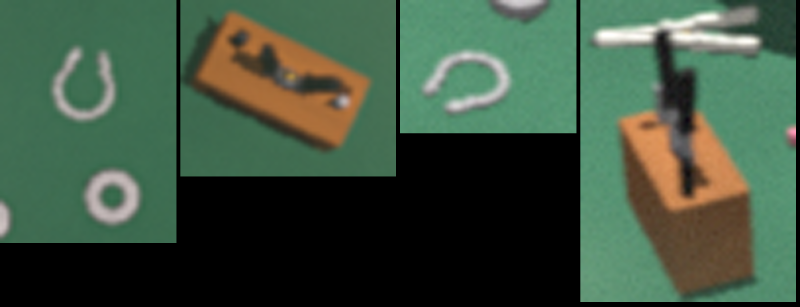

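```bash
cat > fit.py <<'E'
from h import *
from scipy.optimize import minimize
def ringpts(z):
    # dense samples of ring (polar band + lugs), m in ring frame
    g=np.arange(-.036,.0361,.0007); X,Y=np.meshgrid(g,g); r=np.hypot(X,Y); 
    band=(r>.020)&(r<.0255)&~((X>0)&(np.abs(Y)<.008))
    lug=(X>.018)&(X<.034)&(np.abs(Y)>.008)&(np.abs(Y)<.0135)&(r>.020)
    m=band|lug; return np.stack([X[m],Y[m],np.full(m.sum(),z)],1)
PR=ringpts(.004)
def cpts(R,z):
    g=np.arange(-R,R+1e-6,.001); X,Y=np.meshgrid(g,g); m=np.hypot(X,Y)<R; return np.stack([X[m],Y[m],np.full(m.sum(),z)],1)
def render(cam,P,p,box):
    c,s=np.cos(p[2]),np.sin(p[2]); W=P.copy(); W[:,0]=p[0]+c*P[:,0]-s*P[:,1]; W[:,1]=p[1]+s*P[:,0]+c*P[:,1]
    C=viewer.calibration(cam); q=W@np.array(C["R"]).T+np.array(C["t"]); sl=q[:,:2]/q[:,2:]; sl=sl*(1+C["k1"]*(sl**2).sum(1))[:,None]
    u=sl[:,0]*C["fx"]+C["cx"]-box[0]; v=sl[:,1]*C["fy"]+C["cy"]-box[1]; k=4
    h=np.histogram2d(v+.5,u+.5,bins=[np.arange(0,(box[3]-box[1])+1e-6,1/k),np.arange(0,box[2]-box[0]+1e-6,1/k)])[0].astype(np.float32)
    h=cv2.GaussianBlur(h,(0,0),.6*k); return h.reshape(box[3]-box[1],k,box[2]-box[0],k).sum((1,3))
def score(cam,box,im):
    s=im[box[1]:box[3],box[0]:box[2]].astype(float); s=s[...,0]-.6*s[...,1]; return s-np.median(s)
def fit(items,P,p0,ims):
    def cost(p):
        t=0
        for cam,box in items:
            a=render(cam,P,p,box).ravel(); b=score(cam,box,ims[cam]).ravel(); t-=np.corrcoef(a,b)[0,1]
        return t
    best=None
    for dy in (-.25,0,.25):
        S=[p0+np.array([0,0,dy])]; S+= [S[0]+d for d in np.diag([.004,.004,.2])]
        r=minimize(cost,S[0],method="Nelder-Mead",options=dict(initial_simplex=S,xatol=1e-5,fatol=1e-6))
        if best is None or r.fun<best.fun: best=r
    return best.x,best.fun
E
cat > c.py <<'E'
from fit import *
f={c:np.load("f_%s.npz"%c) for c in("top","scene")}; ims={c:f[c]["im"] for c in f}
T=("top",(234,194,260,224)); S=("scene",(294,238,322,260))
lug=(atz("top",(243.5,200.5),.004)+atz("top",(251,202),.004))/2; p0=np.array([.495,.028,0]); p0[2]=np.arctan2(*(lug-[.495,.028,0])[[1,0]]); print(p0)
for it in ([T],[S],[T,S]): print("ring",fit(it,PR,p0,ims))
for z in (0,.01): 
    P=PR.copy();P[:,2]=z; print(z,fit([T],P,p0,ims)[0],fit([S],P,p0,ims)[0])
for c in f:
    Pw=cloud(c,f[c]["d"]); z=Pw[...,2]
    m=(np.hypot(Pw[...,0]-.477,Pw[...,1]+.265)<.09)&(z>.10)&(z<.2); q=Pw[m]; d=np.array([.464,.886]);n=np.array([-.886,.464])
    print(c); 
    for lo,hi in ((.1,.12),(.12,.135),(.135,.15),(.15,.165),(.165,.185)):
        k=q[(q[:,2]>lo)&(q[:,2]<hi)]; e=k[:,:2]-[.477,-.265]
        if len(k): a=e@d*1000;b=e@n*1000; print(lo,len(k),"along",np.sort(a).round()[[0,-1]],"pos/neg",np.median(a[a>0]) if (a>0).any() else 0,np.median(a[a<0]) if (a<0).any() else 0,"across",np.median(b[a>0]) if (a>0).any() else 0,np.median(b[a<0])if (a<0).any() else 0, "zmax",k[:,2].max())
E
python3 c.py
```

```text
[ 0.495       0.028      -0.13228123]
ring (array([ 0.49105374,  0.02965364, -0.18899922]), np.float64(-0.9408138986650768))
ring (array([ 0.49179099,  0.02738235, -0.20138221]), np.float64(-0.9305506721411276))
ring (array([ 0.49153059,  0.02842363, -0.1980305 ]), np.float64(-1.820850830075388))
0 [ 0.49133946  0.02976833 -0.18654779] [ 0.48828876  0.02517244 -0.20093361]
0.01 [ 0.49054648  0.02952191 -0.1889194 ] [ 0.49713011  0.03067738 -0.20467999]
top
0.1 37 along [-51.  52.] pos/neg 43.98951653911984 -12.485673504486963 across -8.398512622689777 -0.9571815695822768 zmax 0.11963520099544489
0.12 13 along [-47.  23.] pos/neg 17.096302410162263 -17.758783646507826 across 3.8448885565809303 2.029023969016788 zmax 0.13437200187430537
0.135 17 along [-26.  25.] pos/neg 20.464530661079074 -19.092518555030768 across 0.5014394968834464 0.504642738300455 zmax 0.14984987465425842
0.15 17 along [-30.  30.] pos/neg 24.68683920497873 -23.626646847786258 across 1.7137799343607727 0.6646376622006602 zmax 0.16496736754081923
0.165 22 along [-34.  34.] pos/neg 29.54722450209414 -27.850216811955832 across -2.2286660803733165 -0.5676740353411773 zmax 0.1749657854721456
scene
0.1 58 along [-49.  53.] pos/neg 22.209419463738076 -15.268939848644335 across -5.523354932028299 -3.1460651420334855 zmax 0.11954729538012064
0.12 39 along [-21.  26.] pos/neg 24.326086604319983 -17.29484552152294 across -2.7753352800696063 -2.456387332170366 zmax 0.1349634251474869
0.135 46 along [-25.  30.] pos/neg 26.62159610079677 -20.692100035805545 across -2.4036072087671045 -1.650718700148176 zmax 0.14996879153662773
0.15 39 along [-28.  33.] pos/neg 30.379421672848466 -24.746049883853267 across -2.782581014383335 -1.2488784556749766 zmax 0.16442842504382013
0.165 34 along [-36.  34.] pos/neg 29.786810115851573 -27.83615583583139 across -2.904386897413173 0.3917356225452915 zmax 0.1742065906272324
```

Confirmed: the close crop shows the dark-gripped pliers upright in the block and the open ring with its gap towards +x. Positions are block (0.477,-0.265), yaw 62°, and ring (0.4915,0.0285), yaw about -11°. Pliers z is 0.174, which matches the expected 0.173. Grasping now.

```bash
cat >> h.py <<'E'
def Rd(yaw): # tool down, tool y along +-(cos yaw, sin yaw)
    y=np.array([np.cos(yaw),np.sin(yaw),0]); z=np.array([0,0,-1.]); return np.stack([np.cross(y,z),y,z],1)
def st(m=""):
    o=env.observe(); print(m,"t",round(o["time"],2),"p",np.round(o["eef_pos"],4),"F",np.round(o["contact_force"],1),"M",np.round(o["ft_torque"],2),"w",round(o["gripper_width"],4),"gf",np.round(o["grasp_force"],1)); return o
E
cat > d.py <<'E'
from h import *
a=np.deg2rad(62.1); st("start")
q=None
for s in (0,np.pi):
    ql=[env.inverse_kinematics(p,Rd(y+s)) for p,y in (((.477,-.265,.25),a),((.52,.023,.2),np.deg2rad(78.7)),((.515,.245,.25),np.deg2rad(78.7)))]
    print(s,[np.round(x) if x is not None else None for x in ql])
    if ql[0] is not None and (q is None or abs(ql[0][5]-82)<abs(q[5]-82)): q=ql[0];R=Rd(a+s)
env.move_to((.477,-.265,.25),R); env.servo_line((.477,-.265,.137),velocity=.12); st("down")
env.grip(.064); st("grip")
env.servo_line((.477,-.265,.137+.09),velocity=.06); st("up")
for cam in ("scene","top"):
    im,d=viewer.grab_frame(cam); np.savez("g_%s.npz"%cam,im=im,d=d)
    for n in ("pliers","pliers_tips","pliers_grip"): print(cam,n,[(np.round(r["position"],1).tolist(),round(r["p"],2)) for r in spotter.mark_of(cam,n)])
im=np.load("g_scene.npz")["im"][90:240,170:320,::-1]; cv2.imwrite("pics/lift.png",cv2.resize(im,None,fx=4,fy=4,interpolation=cv2.INTER_CUBIC))
E
python3 d.py
```

```text
start t 1.3 p [ 0.1425 -0.5053  0.2008] F [ 0.8  0.  -0.6] M [0.02 0.   0.01] w 0.0857 gf 0.0
0 [array([-36.,   7.,  16.,  99.,   0.,  -8.]), array([-5.,  2.,  5., 93.,  0.,  6.]), array([19., 11., 20., 99.,  0., 30.])]
3.141592653589793 [array([-36.,   7.,  16.,  99.,   0., 172.]), array([  -5.,    2.,    5.,   93.,    0., -174.]), array([  19.,   11.,   20.,   99.,    0., -150.])]
down t 3.92 p [ 0.4775 -0.2655  0.1381] F [-0.9  0.1 -0.9] M [ 0.02  0.01 -0.  ] w 0.0853 gf 0.0
grip t 4.28 p [ 0.4773 -0.2651  0.1374] F [-0.3  0.1  0.1] M [-0.04 -0.02  0.02] w 0.0641 gf 0.0
up t 5.92 p [ 0.4768 -0.2648  0.2264] F [-0.   0.6  0.2] M [0.01 0.04 0.01] w 0.0641 gf 0.0
scene pliers [([225.5, 157.9], 0.62), ([230.9, 185.9], 0.6), ([398.1, 236.2], 0.57), ([283.5, 177.8], 0.56)]
scene pliers_tips [([303.2, 181.0], 0.85), ([206.6, 156.7], 0.77), ([384.1, 245.3], 0.55), ([393.6, 388.0], 0.23)]
scene pliers_grip [([260.2, 173.4], 0.75), ([228.9, 158.7], 0.63), ([418.4, 224.1], 0.57), ([243.7, 153.0], 0.47)]
top pliers [([404.8, 272.6], 0.73), ([194.3, 272.4], 0.64), ([335.0, 209.3], 0.44)]
top pliers_tips [([415.8, 258.1], 0.71), ([196.6, 250.6], 0.51)]
top pliers_grip [([387.3, 286.7], 0.88), ([185.5, 295.1], 0.78), ([338.2, 205.8], 0.59), ([343.6, 263.4], 0.42)]
```

View pics/lift.png

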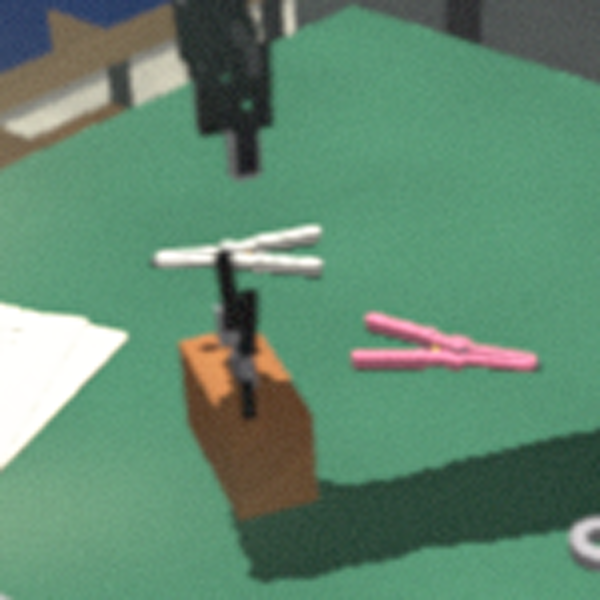

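```bash
cat > e.py <<'E'
from h import *
d=np.array([.468,.884]);n=np.array([-.884,.468])
for pre in "fg":
  for c in ("top","scene"):
    f=np.load("%s_%s.npz"%(pre,c)); Pw=cloud(c,f["d"]); z=Pw[...,2]
    m=(np.hypot(Pw[...,0]-.477,Pw[...,1]+.265)<.12)&(z>.10)&(z<.40); q=Pw[m]; print(pre,c)
    for lo in list(np.arange(.12,.181,.01))+list(np.arange(.2,.34,.01))*(pre=="g"):
        k=q[(q[:,2]>lo)&(q[:,2]<lo+.01)]; e=(k[:,:2]-[.477,-.265])*1000
        if len(k): a=e@d;b=e@n; print(round(lo,3),len(k),"along",np.round([a.min(),a.max()]),"across",np.round([b.min(),b.max(),b.mean()],1))
E
python3 e.py
```

```text
f top
0.12 10 along [-47.  23.] across [-5.5  5.9  1.9]
0.13 9 along [-20.  20.] across [-7.7  5.5  0.1]
0.14 11 along [-26.  25.] across [-6.6  5.5 -0. ]
0.15 8 along [-29.  23.] across [-7.5  4.8 -0.5]
0.16 16 along [-34.  34.] across [-5.2  5.5 -0.3]
0.17 15 along [-32.  32.] across [-7.3  5.2 -0.7]
f scene
0.12 26 along [-21.  26.] across [-7.4  4.7 -2.5]
0.13 28 along [-25.  28.] across [-6.9  4.3 -1.7]
0.14 31 along [-24.  30.] across [-7.6  5.6 -1.6]
0.15 26 along [-28.  33.] across [-7.5  3.7 -2.1]
0.16 29 along [-31.  33.] across [-7.8  5.5 -1.8]
0.17 18 along [-36.  34.] across [-7.   4.8 -1. ]
g top
0.12 3 along [15. 22.] across [-1.1  4.6  2.1]
0.13 3 along [17. 25.] across [-3.   6.   2.6]
0.14 4 along [19. 21.] across [-7.8  3.1 -2.2]
0.15 1 along [23. 23.] across [4.9 4.9 4.9]
0.16 7 along [24. 32.] across [-3.1  5.5  2. ]
0.17 6 along [27. 34.] across [-4.4  3.2 -0.5]
0.27 2 along [34. 45.] across [ 7.  11.5  9.2]
0.28 2 along [36. 38.] across [10.6 11.1 10.8]
0.3 7 along [39. 50.] across [-2.1 11.7  4.8]
0.31 19 along [37. 64.] across [-0.3 14.   7.2]
0.32 10 along [
[... 211 characters left out ...]
 across [-7.4  3.7 -2. ]
0.14 29 along [-25.  30.] across [-7.7  4.7 -1.7]
0.15 31 along [-32.  34.] across [-8.2  5.5 -2.5]
0.16 28 along [-30.  34.] across [-7.4  5.9 -2. ]
0.17 19 along [-32.  36.] across [-7.   4.4 -1. ]
0.26 28 along [-39.  40.] across [-10.2  10.9   0.2]
0.27 54 along [-36.  46.] across [-11.1  12.1  -1.5]
0.28 50 along [-37.  49.] across [-10.6  12.1  -1.9]
0.29 47 along [-37.  48.] across [-10.9  12.   -1.9]
0.3 26 along [-41.  48.] across [-11.4  12.9  -4.8]
0.31 72 along [-61.  66.] across [-13.   13.2  -2.7]
0.32 63 along [-66.  67.] across [-16.7  13.4  -4.8]
0.33 72 along [-61.  67.] across [-16.7  13.5  -6.7]
0.34 78 along [-65.  68.] across [-17.7  11.1  -6.9]
```

```bash
cat > e2.py <<'E'
from h import *
o=env.observe(); p=np.array(o["eef_pos"]); y=np.array(o["orientation"])[:,1]; print(p,o["gripper_width"])
for s in (-1,1):
    for dz in (0,.01,.02,.03,.04): print(s,dz,proj("scene",p+s*.036*y+[0,0,dz]).round(1))
d=np.load("g_scene.npz")["d"]; z=cloud("scene",d)[...,2]
np.set_printoptions(linewidth=200)
print((z[122:142,222:240]*1000).round().astype(int))
E
python3 e2.py
```

```text
[ 0.47696653 -0.26497497  0.22694239] 0.06385129533107675
-1 0 [232.1 146.5]
-1 0.01 [231.8 143.2]
-1 0.02 [231.6 139.9]
-1 0.03 [231.3 136.6]
-1 0.04 [231.1 133.2]
1 0 [223.8 134.8]
1 0.01 [223.5 131.7]
1 0.02 [223.2 128.5]
1 0.03 [223.  125.2]
1 0.04 [222.7 121.9]
[[269 269 269 268 265 304 301 314 313 311 312 312 301   3   1   2   1   0]
 [264 265 265 266  -1 300 761 301 303 301 301 299 298 295   4   0   4   2]
 [  2   0  -1   3   0 296 297 299 298 299 299 297 295 292   1   1   1  -2]
 [ -1   1   2   4   3 293 294 293 295 294 292 293 295 288   0   2   0   0]
 [  1   2   1   2   2 290 290 292 293 292 293 290 290 288  -1   0   0   2]
 [  5   3   2   1   4 287 287 289 291 290 290 287 288 284  -1   2   2  -1]
 [ -1  -1   4  -1   0 283 284 285 287 288 285 285 284 279   1   1   2   1]
 [  2   2   4   2   3 282 281 281 285 284 285 283 280 278   2   1   2  -1]
 [  0   0   3   3   0 279 279 279 283 281 276 278 277 275   2   1   1   1]
 [  1   2   3   0   0 274 275 277 279 280 278 276 276 273   3   1  -1   0]
 [ -1   2   4   2   2 272 273 274 275 275 275 273 273 268   1   2   3   2]
 [  4   3   1   2   1 268 270 269 272 273 271 268 267 266   6   0   2   0]
 [  3   1   1   1   1   2 268 268 266 267 265 266 265   1   0   1   0   1]
 [  2  -2   1   0   2   1  -1   2   0   2   3   2  -1   1   0   0   1   1]
 [ -1   0   3   3   3  -2   2   1   2   2   0  -1   2   3   3   3   0  -2]
 [  3   0   1   1   0   1   0  -3   1   0   1   3   2  -1  -1   1   4   1]
 [  1   0   2   1   4   3   4   1   1   3   0  -1  -2   0   2  -4   0   0]
 [  3   0   3   0  -1   2   2   2   3  -1   4   0  -1   3  -1   1   2   1]
 [  0   5  -1   0   1   1   3  -2   0  -1   3   1   0   2   3   0   1   1]
 [  0   1   4   4   2   3   2   1   1   2   0   1   2   1  -1   2   2   2]]
```

```bash
cat > e3.py <<'E'
from h import *
for w in (.028,.0,.085):
    env.grip(w); o=st(w); p=np.array(o["eef_pos"]); R=np.array(o["orientation"])
    im,d=viewer.grab_frame("scene"); P=cloud("scene",d); q=(P-p)@R*1000
    m=(abs(q[...,0])<60)&(abs(q[...,1])<80)&(q[...,2]<15)&(q[...,2]>-130); q=q[m]
    for z in range(10,-131,-5):
        k=q[(q[:,2]<=z)&(q[:,2]>z-5)]
        if len(k)>3: print(-z,len(k),np.round(np.percentile(k,[2,98],axis=0)[:,:2].T.ravel()),end="; ")
    print()
E
python3 e3.py
```

```text
0.028 t 6.76 p [ 0.477 -0.265  0.227] F [-0.7 -1.4  0.1] M [ 0.02 -0.01  0.  ] w 0.0282 gf 0.0
30 11 [-10.   6. -22.  16.]; 35 16 [-10.  10. -26.  20.]; 40 21 [ -9.  10. -27.  20.]; 45 21 [-11.  11. -28.  16.]; 50 23 [-12.  10. -28.  18.]; 55 15 [ -6.  10. -29.  16.]; 60 20 [ -6.  10. -28.  16.]; 65 23 [ -8.  11. -30.  20.]; 70 10 [ -3.  12. -30.  23.]; 75 18 [-10.  12. -44.  36.]; 80 27 [-11.  12. -46.  37.]; 85 34 [-12.  12. -48.  48.]; 90 18 [-11.  12. -52.  35.]; 95 29 [-10.  16. -55.  32.]; 100 38 [-10.  16. -56.  50.]; 105 29 [-11.  16. -60.  51.]; 110 34 [-11.  17. -61.  52.]; 115 38 [-10.  17. -62.  56.]; 120 37 [-16.  17. -66.  54.]; 125 51 [-19.  19. -67.  55.]; 
0.0 t 7.19 p [ 0.477 -0.265  0.227] F [0.  0.  0.5] M [ 0.01  0.02 -0.02] w -0.0003 gf 0.0
30 8 [-11.   7.  -7.  -2.]; 35 9 [  0.  11. -13.   4.]; 40 18 [-10.  10. -14.  -2.]; 45 13 [-10.  11. -13.  -2.]; 50 16 [-11.  10. -15.   8.]; 55 17 [-10.  10. -16.   5.]; 60 17 [-11.  11. -14.   7.]; 65 14 [-10.  10. -15.   2.]; 75 12 [-12.  13. -30.  14.]; 80 24 [-11.  13. -34.  26.]; 85 26 [ -9.  13. -38.  34.]; 90 18 [-12.  12. -43.  36.]; 95 24 [-10.  16. -47.  44.]; 100 34 [-11.  17. -51.  45.]; 105 29 [-11.  16. -55.  50.]; 110 34 [-16.  17. -58.  52.]; 115 43 [-17.  17. -62.  56.]; 120 48 [-18.  17. -62.  55.]; 125 40 [-20.  19. -60.  12.]; 
0.085 t 8.03 p [ 0.477 -0.265  0.227] F [-0.7 -0.6  0.5] M [-0.04 -0.01  0.03] w 0.0852 gf 0.0
40 4 [ -4.   4. -43.  47.]; 45 23 [-10.  10. -51.  47.]; 50 25 [-10.  10. -57.  45.]; 55 31 [-11.  10. -57.  49.]; 60 24 [-11.  10. -57.  49.]; 65 32 [ -9.  11. -58.  47.]; 70 24 [-12.  10. -55.  47.]; 75 26 [ -9.  10. -56.  52.]; 80 17 [ -5.  10. -58.  47.]; 85 10 [  0.  13. -66.  51.]; 90 29 [-11.  13. -73.  57.]; 95 45 [-11.  12. -75.  69.]; 100 43 [-12.  14. -73.  69.]; 105 32 [-11.  17. -74.  65.]; 110 36 [-11.  17. -72.  67.]; 115 42 [-11.  17. -73.  60.]; 120 42 [-11.  18. -72.  62.]; 125 43 [-11.  19. -73.  55.];
```

The visible fingertips sit about 30 mm behind the reported TCP, in both the shut and open pictures. The reported TCP is therefore 30 mm too low, which is why the first grip missed. Regrasping lower.

```bash
cat > d2.py <<'E'
from h import *
env.servo_line((.477,-.265,.108),velocity=.12,until_force=8); st("down")
env.grip(.064); st("grip")
env.servo_line((.477,-.265,.108+.09),velocity=.07); st("up")
for cam in ("scene","top"):
    im,d=viewer.grab_frame(cam); np.savez("g_%s.npz"%cam,im=im,d=d)
im=np.load("g_scene.npz")["im"][90:240,170:320,::-1]; cv2.imwrite("pics/lift2.png",cv2.resize(im,None,fx=4,fy=4,interpolation=cv2.INTER_CUBIC))
E
python3 d2.py
```

```text
down t 9.22 p [ 0.4776 -0.2655  0.1091] F [ 0.   1.1 -0. ] M [ 0.02  0.01 -0.06] w 0.0849 gf 0.0
grip t 9.57 p [ 0.478  -0.2661  0.11  ] F [-0.5 -0.4  6.1] M [-0.17  0.1   0.03] w 0.064 gf 4.6
up t 11.0 p [ 0.4767 -0.2648  0.1973] F [ 0.3 -0.6 -1.4] M [ 0.01 -0.03 -0.  ] w 0.064 gf 3.8
```

View pics/lift2.png

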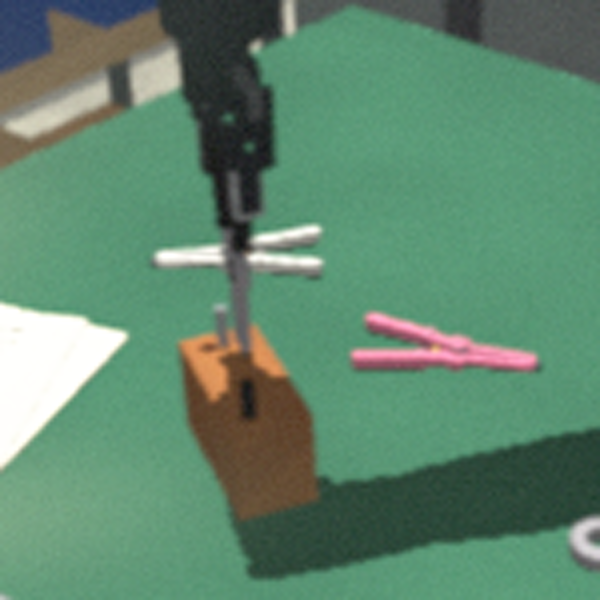

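The pliers are in hand and clear of the slot; the tips show at about crop (243,350). Moving over the ring gap and measuring the tips there.

```bash
cat > m.py <<'E'
from h import *
ry=-.195; gap=np.array([.4915,.0285])+.029*np.array([np.cos(ry),np.sin(ry)]); yaw=ry+np.pi/2
if __name__=="__main__":
    env.move_to((*gap,.21),Rd(yaw)); env.servo_line((*gap,.128),velocity=.12); o=st("over"); print(gap)
    p=np.array(o["eef_pos"]); R=np.array(o["orientation"]); crops=[]
    for cam in ("scene","top"):
        im,d=viewer.grab_frame(cam); np.savez("k_%s.npz"%cam,im=im,d=d); P=cloud(cam,d); q=(P-p)@R*1000
        m=(abs(q[...,0])<15)&(abs(q[...,1])<45)&(P[...,2]>.012)&(q[...,2]>-45); Q=q[m]; print(cam)
        for z in range(-40,120,8):
            k=Q[(Q[:,2]>=z)&(Q[:,2]<z+8)]
            if len(k)>1: print(z,len(k),"x",k[:,0].min().round(1),k[:,0].max().round(1),"y",k[:,1].min().round(1),k[:,1].max().round(1))
        print("lowest z",P[...,2][m].min())
        for n in ("pliers_tips","ring_gap"): print(n,[(np.round(r["position"],1).tolist(),round(r["p"],2)) for r in spotter.mark_of(cam,n)][:3])
        u,v=proj(cam,np.array([*gap,.04])).astype(int); k=400//(72)
        crops.append(cv2.resize(np.ascontiguousarray(im[v-36:v+36,u-36:u+36,::-1]),(400,400),interpolation=cv2.INTER_CUBIC)); print("crop origin",u-36,v-36)
    cv2.imwrite("pics/over.png",np.hstack(crops))
E
python3 m.py
```

```text
over t 14.38 p [0.5205 0.0228 0.1288] F [-0.2 -0.5 -1.1] M [0.   0.   0.02] w 0.0636 gf 3.8
[0.51995038 0.02288077]
scene
-40 34 x -9.9 5.4 y -34.6 38.0
-32 26 x -7.6 4.0 y -26.3 25.0
-24 25 x -8.2 4.5 y -21.2 22.5
-16 28 x -8.8 6.1 y -21.6 21.2
-8 37 x -9.1 6.5 y -23.3 21.6
0 25 x -5.8 1.3 y -19.7 16.2
8 29 x -7.1 3.6 y -18.7 16.5
16 39 x -8.8 2.9 y -19.4 17.2
24 18 x -9.0 3.3 y -15.0 17.1
32 11 x -5.5 -1.3 y -10.5 10.5
40 15 x -5.5 -0.3 y -9.5 9.8
48 19 x -6.4 1.6 y -13.1 9.9
56 18 x -6.4 2.7 y -12.5 9.2
64 17 x -5.7 3.5 y -11.4 9.0
72 17 x -5.9 1.4 y -11.8 8.4
80 18 x -5.4 2.5 y -9.8 10.1
88 4 x -4.0 0.1 y -6.7 5.1
lowest z 0.03228951954265146
pliers_tips [([302.7, 244.6], 0.75), ([384.3, 245.0], 0.67), ([209.1, 154.1], 0.48)]
ring_gap [([298.6, 254.9], 0.67), ([378.4, 285.1], 0.35)]
crop origin 264 206
topTraceback (most recent call last):
  File "m.py", line 12, in <module>
    print("lowest z",P[...,2][m].min())
                     ~~~~~~~~~~~~~~~^^
    return umr_minimum(a, axis, None, out, keepdims, initial, where)
ValueError: zero-size array to reduction operation minimum which has no identity
```

```bash
cat > n.py <<'E'
from m import *
im=np.load("k_scene.npz")["im"]; o=env.observe(); 
u0,v0=275,215; c=cv2.resize(np.ascontiguousarray(im[v0:v0+50,u0:u0+60,::-1]),None,fx=12,fy=12,interpolation=cv2.INTER_CUBIC)
x=np.array([np.cos(ry),np.sin(ry),0]); g=np.array([*gap,0]); p=np.array(o["eef_pos"]); y=np.array([-x[1],x[0],0])
def dot(X,col): 
    u=proj("scene",X); cv2.circle(c,(int((u[0]-u0+.5)*12),int((u[1]-v0+.5)*12)),3,col,-1)
dot(g+[0,0,.004],(0,0,255)); dot(g+[0,0,.03],(255,0,0)); dot(g+[0,0,.038],(255,0,255)); dot(g+.008*y+[0,0,.004],(0,255,255)); dot(g-.008*y+[0,0,.004],(0,255,255))
cv2.imwrite("pics/over.png",c)
E
python3 n.py
```

```text
(no output)
```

View pics/over.png

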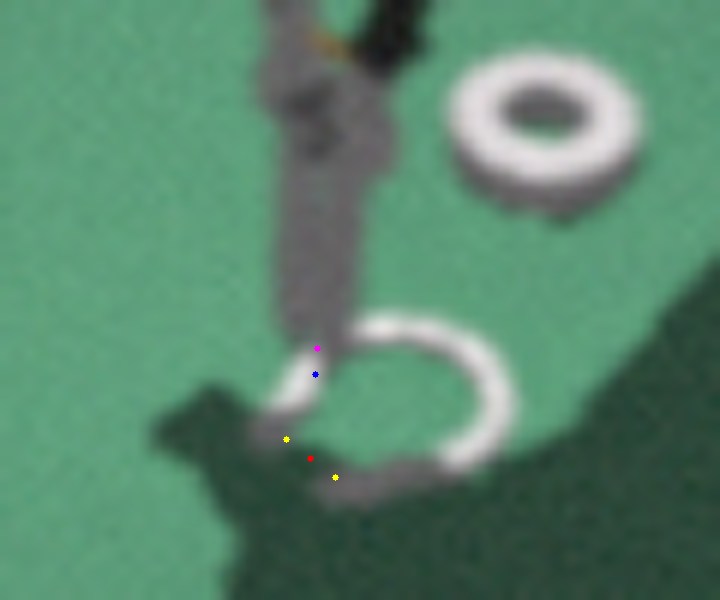

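```bash
cat > n2.py <<'E'
from m import *
im=np.load("k_scene.npz")["im"].astype(float); s=im[...,1]-im[...,0]   # greenness
p=np.array([.5205,.0228,.1288]); np.set_printoptions(linewidth=200)
for z in (.075,.07,.065,.06,.055,.05,.045,.04,.036):
    u,v=proj("scene",np.array([p[0],p[1],z])); r=int(round(v)); row=s[r,int(u)-9:int(u)+10]
    w=np.clip((row[:2].mean()-row)/(row[:2].mean()-2),0,1); c=np.arange(int(u)-9,int(u)+10)
    uu=proj("scene",np.array([p[0],p[1],z]))[0]; print(z,r,"exp",round(u,2),"obs",round((w*c).sum()/w.sum(),2),"width",round(w.sum(),2), row.round().astype(int))
for z in (.04,.03): print([ (proj("scene",np.array([p[0]+dx,p[1]+dy,z]))-proj("scene",np.array([p[0],p[1],z]))).round(3) for dx,dy in ((.001,0),(0,.001))])
E
python3 n2.py
```

```text
0.075 233 exp 301.39 obs 301.35 width 8.06 [68 69 66 68 64 46 19  2 -1  0  1  0  4 32 57 64 66 66 67]
0.07 235 exp 301.31 obs 301.07 width 7.74 [67 67 65 66 65 41 12  3 -1 -3 -1 -3  8 41 62 68 67 67 64]
0.065 236 exp 301.22 obs 300.91 width 7.6 [67 66 62 65 63 43 13  1 -3  1 -2 -2 13 41 65 67 70 68 67]
0.06 237 exp 301.14 obs 300.96 width 7.44 [64 66 68 66 66 40 11  1  0  1 -2 -2 15 42 67 68 66 64 66]
0.055 239 exp 301.06 obs 300.91 width 7.39 [66 67 68 68 63 41 12 -2 -4 -2 -1  3 18 49 64 68 67 64 67]
0.05 240 exp 300.98 obs 301.55 width 8.14 [67 65 65 67 65 63 43 16  0 -2  0 -3  0 21 42 52 50 53 56]
0.045 242 exp 300.89 obs 303.63 width 11.54 [66 67 68 64 66 63 53 34 10  9  5 -1  0  1  0 -1 -3  1  1]
0.04 243 exp 300.81 obs 303.86 width 10.22 [65 69 67 67 65 67 64 51 26 14  7 -1 -3  0  5  7  9 14  8]
0.036 244 exp 300.75 obs 302.38 width 6.52 [67 68 69 67 65 68 67 58 28  5 -2  0 12 28 38 52 57 57 48]
[array([-0.22 ,  0.206]), array([0.309, 0.162])]
[array([-0.218,  0.206]), array([0.307, 0.162])]
```

```bash
cat > q.py <<'E'
from m import *
g=gap+[0,-.0006]
env.servo_line((*g,.112),velocity=.1); st()
print(env.servo_line((*g,.086),velocity=.02,until_force=4)); o=st("touch")
for cam in ("scene","top"):
    im,d=viewer.grab_frame(cam); np.savez("l_%s.npz"%cam,im=im,d=d)
a=[]
for cam,u0,v0 in (("scene",275,215),("top",220,180)):
    im=np.load("l_%s.npz"%cam)["im"]; a.append(cv2.resize(np.ascontiguousarray(im[v0:v0+50,u0:u0+50,::-1]),(400,400),interpolation=cv2.INTER_CUBIC))
cv2.imwrite("pics/touch.png",np.hstack(a))
E
python3 q.py
```

```text
t 14.89 p [0.5191 0.0224 0.1113] F [-0.3 -0.1 -1.2] M [ 0.04 -0.02 -0.03] w 0.0641 gf 3.8
True
touch t 15.74 p [0.5199 0.0223 0.095 ] F [ 0.2 -0.1  3.4] M [0.01 0.02 0.04] w 0.0642 gf 4.5
```

View pics/touch.png

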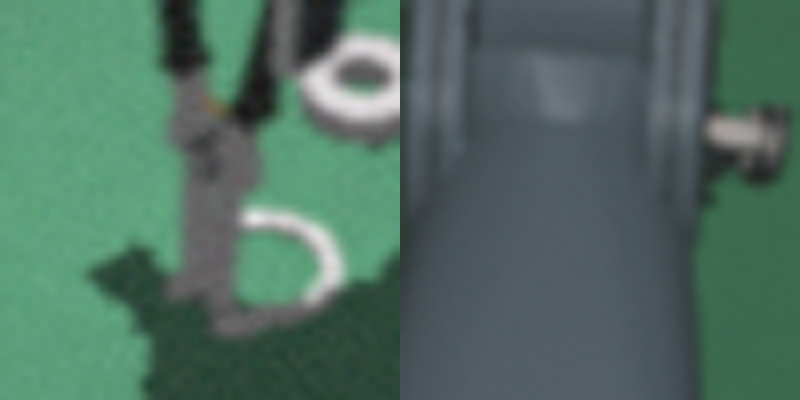

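Scene crop: the tips have come down between the two lugs (about crop (195–235, 300)), and contact came at the expected height. Squeezing in steps, keeping the bench force light.

```bash
cat > s.py <<'E'
from m import *
g=gap+[0,-.0006]; z=.0955
for w in (.058,.052,.046,.040,.034,.024):
    env.grip(w); o=st(w); 
    for _ in range(4):
        f=o["contact_force"][2]
        if f<5: break
        z+=.0008; env.servo_line((*g,z),velocity=.05); o=env.observe()
    print("  z",round(z,4),np.round(o["contact_force"],1),o["gripper_width"])
o=st("squeezed")
for cam in ("scene",):
    im,d=viewer.grab_frame(cam); np.savez("m_%s.npz"%cam,im=im,d=d)
    cv2.imwrite("pics/squeezed.png",cv2.resize(np.ascontiguousarray(im[210:265,270:340,::-1]),None,fx=8,fy=8,interpolation=cv2.INTER_CUBIC))
E
python3 s.py
```

```text
0.058 t 16.07 p [0.5204 0.0222 0.0958] F [ 0.9 -0.5  6.7] M [-0.04 -0.02 -0.01] w 0.058 gf 4.4
  z 0.0963 [-0.2  0.5  2.4] 0.05800050271469786
0.052 t 16.56 p [0.521  0.0227 0.0976] F [0.3 0.8 5.5] M [ 0.22 -0.07 -0.02] w 0.052 gf 8.6
  z 0.0979 [0.3 1.6 2.6] 0.052399595166186926
0.046 t 17.29 p [0.5207 0.0223 0.0989] F [0.2 1.1 5.7] M [ 0.41 -0.06  0.06] w 0.0459 gf 9.8
  z 0.0995 [0.5 1.5 2.7] 0.046178957046800265
0.04 t 18.02 p [0.5205 0.0224 0.1002] F [-0.1  1.8  4.9] M [ 0.53 -0.05 -0.01] w 0.04 gf 11.3
  z 0.0995 [-0.1  1.8  4.9] 0.04003811915075603
0.034 t 18.26 p [0.5212 0.0233 0.101 ] F [0.6 3.8 7.7] M [ 1.   -0.16  0.02] w 0.0349 gf 15.6
  z 0.1019 [0.9 0.8 2.2] 0.034163379829745086
0.024 t 19.27 p [0.5197 0.0199 0.1021] F [-0.7 -3.1  4.7] M [-1.38  0.15 -0.03] w 0.0256 gf 58.1
  z 0.1019 [-0.7 -3.1  4.7] 0.025566609142214945
squeezed t 19.27 p [0.5197 0.0199 0.1021] F [-0.7 -3.1  4.7] M [-1.38  0.15 -0.03] w 0.0256 gf 58.1
```

View pics/squeezed.png

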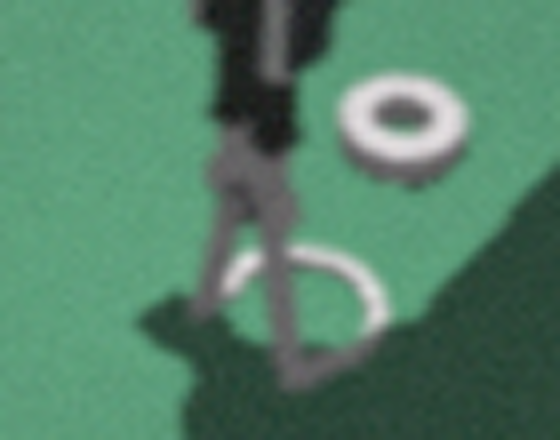

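The ring is visibly spread, with pins in both lugs at crop (205,315) and (295,380). Lifting.

```bash
cat > u.py <<'E'
from m import *
p=env.observe()["eef_pos"]
env.servo_line((p[0],p[1],.115),velocity=.03); st("15mm")
env.servo_line((p[0],p[1],.222),velocity=.08); env.sleep(.2); o=st("up")
for cam in ("scene","top"):
    im,d=viewer.grab_frame(cam); np.savez("r_%s.npz"%cam,im=im,d=d)
im=np.load("r_scene.npz")["im"]
p=np.array(o["eef_pos"]); R=np.array(o["orientation"]); u,v=proj("scene",p-[0,0,.1]).astype(int); print(u,v)
cv2.imwrite("pics/ringup.png",cv2.resize(np.ascontiguousarray(im[v-45:v+25,u-40:u+50,::-1]),None,fx=7,fy=7,interpolation=cv2.INTER_CUBIC))
P=cloud("scene",np.load("r_scene.npz")["d"]); q=(P-p)@R*1000; m=(q[...,0]>5)&(q[...,0]<62)&(abs(q[...,1])<40)&(abs(q[...,2]-100)<25); Q=q[m]
print(len(Q),"z along tool med",np.median(Q[:,2]),Q[:,2].std()); 
A=np.c_[Q[:,:2],np.ones(len(Q))]; k=abs(Q[:,2]-np.median(Q[:,2]))<8; c=np.linalg.lstsq(A[k],Q[k][:,2],rcond=None)[0]; print("plane",c,k.sum()); print(Q[k].min(0),Q[k].max(0))
E
python3 u.py
```

```text
15mm t 19.91 p [0.5196 0.0203 0.1148] F [ 1.2  1.1 -2.5] M [-0.04 -0.04  0.02] w 0.0258 gf 59.1
up t 21.6 p [0.5195 0.02   0.2215] F [ 0.6 -0.3 -2.5] M [-0.02  0.04  0.04] w 0.0255 gf 59.1
301 218
87 z along tool med 99.52074225760197 2.9490169977955083
plane [ 6.40093439e-02 -2.09066724e-02  9.79135836e+01] 86
[  6.93679705 -27.57779008  95.18557653] [ 55.68436016  32.7217535  105.38127507]
```

View pics/ringup.png

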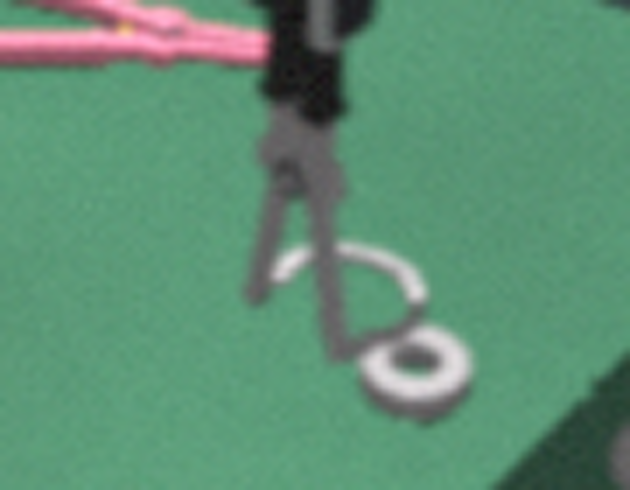

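The ring is lifted and spread on both pins (crop (250,295) and (340,355)), sagging about 0.06 rad at its far side. Next: fit the ring in the hand and the shaft, both in the scene camera.

```bash
cat > v.py <<'E'
from m import *
from scipy.optimize import minimize, least_squares
o=env.observe(); p=np.array(o["eef_pos"]); R=np.array(o["orientation"])
im=np.load("r_scene.npz")["im"].astype(float); s=im[...,1]-im[...,0]
u0,v0,u1,v1=292,200,332,232; k=4
w=np.ones((490,630),np.uint8)
for a,b in (((285,150),(250,310)),((318,150),(342,365))): cv2.line(w,a,b,0,46)
cv2.circle(w,(417,370),72,0,-1)
W=np.array([[w[min(489,int((v-173+.5)*7)),min(629,int((u-261+.5)*7))] for u in range(u0,u1)] for v in range(v0,v1)])
obs=np.clip(1-s[v0:v1,u0:u1]/np.percentile(s[v0:v1,u0:u1],80),0,1)
th=np.deg2rad(np.arange(25,335.1,.5)); rr=np.arange(.0225,.0281,.0005); T,Q=np.meshgrid(th,rr); T=T.ravel();Q=Q.ravel()
C=viewer.calibration("scene"); CR=np.array(C["R"]);Ct=np.array(C["t"])
def model(b):  # bore centre offset tool x,y (m), z of underside at bore (tool)
    L=[]
    for dz in (0,-.002,-.004):
        x=b[0]-Q*np.cos(T); y=b[1]+Q*np.sin(T); z=b[2]+.06*(x-b[0])+dz; L.append(np.stack([x,y,z],1))
    X=p+np.vstack(L)@R.T; q=X@CR.T+Ct; sl=q[:,:2]/q[:,2:]; sl*=(1+C["k1"]*(sl**2).sum(1))[:,None]
    uu=sl[:,0]*C["fx"]+C["cx"]-u0+.5; vv=sl[:,1]*C["fy"]+C["cy"]-v0+.5
    h=np.histogram2d(vv,uu,bins=[np.arange(0,v1-v0+1e-6,1/k),np.arange(0,u1-u0+1e-6,1/k)])[0]
    h=cv2.dilate((h>0).astype(np.float32),np.ones((2,2))); h=cv2.GaussianBlur(h,(0,0),.6*k)
    return h.reshape(v1-v0,k,u1-u0,k).mean((1,3))
for z in (.1015,.1035,.1055):
    f=lambda b:((model([b[0],b[1],z])-obs)[W>0]**2).sum()
    r=minimize(f,[.025,0],method="Nelder-Mead",options=dict(initial_simplex=[[.025,0],[.029,0],[.025,.004]],xatol=1e-5)); print("z",z,"bore tool xy",(r.x*1000).round(2),"cost",round(r.fun,3))
f=lambda b:((model(b)-obs)[W>0]**2).sum()
r=minimize(f,[.025,0,.1035],method="Nelder-Mead",options=dict(initial_simplex=[[.025,0,.1035],[.029,0,.1035],[.025,.004,.1035],[.025,0,.107]],xatol=1e-5)); print("free",(r.x*1000).round(2),r.fun)
for pre in "fr":
  for c in ("scene","top"):
    P=cloud(c,np.load("%s_%s.npz"%(pre,c))["d"]); e=np.hypot(P[...,0]-.491,P[...,1]-.250)
    m=(e<.035)&(P[...,2]>.0915)&(P[...,2]<.098); q=P[m]; h=(e<.0335)&(e>.023)&(abs(P[...,2]-.072)<.005); 
    print(pre,c,m.sum(),"top mean",(q.mean(0)*1000).round(1),"minmax mid",((q.min(0)+q.max(0))*500)[:2].round(1),(q.max(0)-q.min(0))[:2].round(4),"hub z",np.median(P[h][:,2]).round(4))
E
python3 v.py
```

```text
z 0.1015 bore tool xy [27.82  0.21] cost 3.522
z 0.1035 bore tool xy [29.7 -1.4] cost 3.611
z 0.1055 bore tool xy [31.75 -2.81] cost 3.629
free [ 28.29   0.65 101.72] 3.4905910016183026
f scene 137 top mean [492.9 249.5  93.1] minmax mid [493.3 249.6] [0.04   0.0392] hub z 0.0715
f top 60 top mean [490.1 250.3  94.4] minmax mid [489.5 251. ] [0.0391 0.0387] hub z 0.0719
r scene 144 top mean [493.  250.3  93.1] minmax mid [492.9 249.6] [0.0375 0.0393] hub z 0.0712
r top 72 top mean [490.5 250.   94.5] minmax mid [489.4 250.8] [0.0386 0.0393] hub z 0.0713
```

```bash
cat > w.py <<'E'
from m import *
from scipy.optimize import minimize
R0=Rd(yaw); t=np.array([.518,.2447])
env.servo_line((*t,.222),R0,velocity=.1); env.servo_line((*t,.207),velocity=.06); env.sleep(.2); o=st("hover")
p=np.array(o["eef_pos"]); R=np.array(o["orientation"]); D=[];P=[]
for i in range(6):
    im,d=viewer.grab_frame("scene"); D.append(d)
np.savez("x_scene.npz",im=im,d=np.median(D,0)); d=np.median(D,0); P=cloud("scene",d); q=(P-p)@R*1000
m=(q[...,0]>6)&(q[...,0]<65)&(abs(q[...,1])<42)&(q[...,2]>88)&(q[...,2]<107); Q=q[m]
A=np.c_[Q[:,:2],np.ones(len(Q))]; c=np.linalg.lstsq(A,Q[:,2],rcond=None)[0]; print(len(Q),"plane",c,"range",Q.min(0).round(1),Q.max(0).round(1))
def cost(b,ro=28.0,ri=22.0):
    e=np.hypot(Q[:,0]-b[0],Q[:,1]-b[1]); return (np.clip(e-ro,0,3)**2+np.clip(ri-e,0,3)**2).sum()
for ri,ro in ((22,28),(22.5,27.5),(21.5,29)):
    best=min((minimize(cost,s,args=(ro,ri),method="Nelder-Mead") for s in ((25,0),(28,2),(28,-2),(23,0))),key=lambda r:r.fun); print("bore tool",best.x.round(2),best.fun)
e=np.hypot(P[...,0]-.491,P[...,1]-.250); k=(e<.024)&(P[...,2]>.0905)&(P[...,2]<.0965); print("shaft seen",k.sum(),P[k].mean(0))
E
python3 w.py
```

```text
hover t 24.7 p [0.5181 0.2448 0.2073] F [-0.3  0.5 -2.2] M [ 0.04  0.01 -0.04] w 0.0256 gf 59.1
93 plane [ 5.79899846e-02 -5.12771780e-03  9.85320326e+01] range [  6.1 -24.3  97.8] [ 55.7  32.8 104.9]
bore tool [27.6   4.07] 60.930225100367544
bore tool [27.26  4.7 ] 84.8649306452954
bore tool [27.08  3.6 ] 29.70363005766199
shaft seen 115 [0.49531275 0.24558558 0.09266686]
```

```bash
cat > y.py <<'E'
from m import *
t=np.array([.518,.2447])
for z in (.199,.196,.193,.190,.187):
    h=env.servo_line((*t,z),velocity=.03,until_force=8); o=st(z); 
    if h: print("hit"); break
for c in ("scene",):
    im,d=viewer.grab_frame(c); np.savez("y_scene.npz",im=im,d=d)
    print([(np.round(r["position"],1).tolist(),round(r["p"],2)) for r in spotter.mark_of(c,"ring_bore")][:3],proj(c,np.array([.4915,.25,o["eef_pos"][2]-.1035])))
E
python3 y.py
```

```text
0.199 t 25.42 p [0.5177 0.2446 0.1984] F [ 0.1 -0.3 -2.1] M [ 0.02 -0.04 -0.03] w 0.0255 gf 59.1
0.196 t 25.67 p [0.5179 0.2447 0.1957] F [ 0.2 -0.7 -2. ] M [ 0.01 -0.02  0.02] w 0.0256 gf 59.1
0.193 t 25.92 p [0.5179 0.2446 0.1928] F [-0.5 -0.5 -1.8] M [-0.04 -0.03  0.01] w 0.0254 gf 59.1
0.19 t 26.17 p [0.518  0.2444 0.1897] F [ 0.3 -1.4 -1.2] M [-0.23 -0.12  0.07] w 0.0253 gf 58.9
0.187 t 26.42 p [0.518  0.2445 0.1867] F [ 0.8 -0.9 -1.8] M [-0.38 -0.19  0.01] w 0.0257 gf 58.8
[([389.3, 264.3], 0.68)] [387.30477349 264.18729619]
```

```bash
cat > z.py <<'E'
from m import *
t=np.array([.518,.2447])+[.0008,-.0010]
env.servo_line((*t,.187),velocity=.03); st("shift")
for z in (.184,.181,.179,.1775,.1765,.1755,.1745,.1735):
    h=env.servo_line((*t,z),velocity=.02,until_force=7); o=st(z)
    if h or o["contact_force"][2]>3: print("hit"); break
E
python3 z.py
```

```text
shift t 26.77 p [0.5187 0.2439 0.187 ] F [-0.3 -0.  -2.5] M [-0.08  0.02 -0.01] w 0.0253 gf 59.0
0.184 t 27.07 p [0.5186 0.2438 0.1837] F [ 0.1 -0.  -1.7] M [0.01 0.04 0.02] w 0.0256 gf 59.0
0.181 t 27.37 p [0.5187 0.2437 0.1807] F [ 0.3 -0.  -2.6] M [-0.03 -0.02 -0.  ] w 0.0253 gf 59.0
0.179 t 27.62 p [0.5188 0.2437 0.1788] F [-0.7  0.  -2.6] M [-0.02  0.02  0.01] w 0.0256 gf 59.0
0.1775 t 27.87 p [0.5188 0.2437 0.1774] F [ 0.2  0.2 -1.9] M [ 0.    0.03 -0.01] w 0.0257 gf 59.0
0.1765 t 28.12 p [0.5188 0.2437 0.1764] F [ 0.1  0.4 -1.8] M [-0.08  0.07 -0.03] w 0.0256 gf 59.0
0.1755 t 28.37 p [0.5188 0.2437 0.1754] F [-0.9  0.2 -2. ] M [ 0.03  0.04 -0.02] w 0.0256 gf 59.0
0.1745 t 28.62 p [0.5189 0.2438 0.1747] F [ 0.1 -0.  -1.3] M [-0.04  0.1   0.02] w 0.0257 gf 59.1
0.1735 t 28.87 p [0.5192 0.2438 0.1744] F [-1.  -0.7  2.7] M [-0.13  0.2  -0.01] w 0.0253 gf 59.1
```

Insertion is smooth and the ring is seated on the hub: contact at TCP 0.1745 puts the underside at about 0.072. Last check with a picture and a plane fit.

```bash
cat > fin.py <<'E'
from m import *
o=st("now"); p=np.array(o["eef_pos"]); R=np.array(o["orientation"]); D=[]
for i in range(6): im,d=viewer.grab_frame("scene"); D.append(d)
P=cloud("scene",np.median(D,0)); q=(P-p)@R*1000; b=np.array([25.7,0]); r=np.hypot(q[...,0]-b[0],q[...,1]-b[1])
m=(r>22.8)&(r<27.5)&(q[...,0]>10)&(P[...,2]>.070)&(P[...,2]<.084); Q=q[m]; c=np.linalg.lstsq(np.c_[Q[:,:2],np.ones(len(Q))],Q[:,2],rcond=None)[0]
print(len(Q),"plane",c.round(3),"z med top",np.median(P[m][:,2]).round(4))
hb=(r>30)&(r<33.5)&(q[...,0]>10)&(abs(P[...,2]-.072)<.006); print("hub z seen",np.median(P[hb][:,2]).round(4),hb.sum())
x=Q[:,0]; print("z near/far", [np.median(P[m][:,2][(x>a)&(x<e)]).round(4) for a,e in ((10,22),(22,36),(36,56))])
cv2.imwrite("pics/final.png",cv2.resize(np.ascontiguousarray(im[220:300,340:430,::-1]),None,fx=7,fy=7,interpolation=cv2.INTER_CUBIC))
E
python3 fin.py
```

```text
now t 28.87 p [0.5192 0.2438 0.1744] F [-1.  -0.7  2.7] M [-0.13  0.2  -0.01] w 0.0253 gf 59.1
19 plane [ 0.193  0.443 84.53 ] z med top 0.0723
hub z seen 0.0744 41
z near/far [np.float64(0.0765), np.float64(0.0723), np.float64(0.0719)]
```

View pics/final.png

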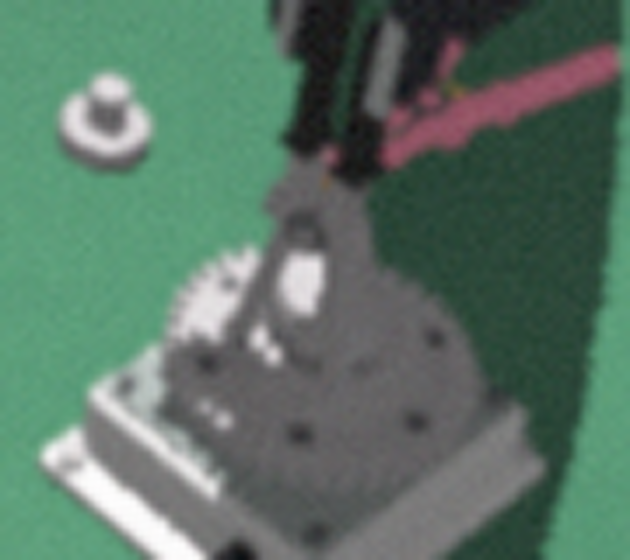

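The picture shows the pliers squeezed and the ring round the shaft at the hub, with the pins at crop (245,340) and (365,365). The forces agree with it being seated, so I'm handing in.

```bash
python3 -c "
from h import *
env.sleep(.5); st('end'); print(env.close_job())"
```

```text
end t 29.67 p [0.5192 0.2438 0.1742] F [-0.8 -0.1  5.5] M [-0.13  0.19 -0.02] w 0.0252 gf 59.3
the job is handed in; nothing more can be done
None
```

I handed the job in at about 30 s, still holding the pliers squeezed: the spread ring is round the shaft and down on the hub, going by touch force and the last picture. That picture was too occluded to measure its levelness, and the hand-in returned no verdict.

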